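# Regrip a burnisher in the sloping cradle and hang it up

## Robot

A 6-joint arm with a two-finger parallel gripper is mounted at the origin on a cart in front of the work surface, level with it; the furniture and walls round the work are solid. World frame = base frame: x ahead of the robot, y to its left, z up, the work surface at z = 0. Lengths are in mm, angles in rad, forces in N, time in s.
With the tool pointing down it reaches from about 275 to 750 mm from the base axis. Payload 10.2 kg.
Tool frame: the origin (TCP) lies between the finger pads; the fingertips stand 22 mm ahead of it and the grasp point (between the pads) lies 3 mm ahead of it (ctrl.nose_length is the distance from the TCP to the fingertips, in mm); y points along the fingers, z is the direction in which the jaws open and shut, and the axes are right-handed (so a half turn about y gives the same grasp; the last joint's range is limited). The gripper opens to 85 mm and grips with 20 to 120 N. Pads are 22 mm wide; open, the fingers measure 114 mm over their backs; the gripper's body (76 mm by 85 mm) begins 54 mm behind the grasp point. The pads swing forward as they close: fully open they stand 13 mm farther back than shut.
Start: joints at [-1.53, 0.313, 1.498, -0, 1.331, -0.223], TCP at [136.881, -506.848, 253.294] pointing down, gripper open.
Joint ranges: [-2.94, 2.94], [-0.97, 2.17], [0.19, 2.56], [-1.23, 4.37], [0.02, 3.11], [-2.88, 2.88]. Speed limits (rad/s): [2.39, 2.39, 3.01, 3.14, 3.14, 3.14].

## Interface

Orientations are given as a unit quaternion [w, x, y, z].
In Python, from rig import ctrl, eyes, models gives the robot as it stands.
- The arm moves only by the shell command python3 -m crank 'ROWS' [FORCE]. ROWS is JSON, a list of rows, each an object with "dp": the shift along the tool's x, y, z in mm, a list of three; "roll": the turn about the tool's y in rad; "gripper": the closure in counts, from 0 (fully open) to 255 (shut). A call has 1 to 10 rows; each row is the pose to reach, as a shift and turn from the pose commanded when the call began, along the tool's axes at that moment; what a row does not reach only later rows make up. A row lasts 1/12 s, in which the tool goes at most 41.7 mm and 7.16 degrees, less where a joint would pass 70% of its speed; a pose out of reach is approached as far as the arm can. A call with a gripper value outside its range is refused whole. The fingers move at their own pace and stop on an object; FORCE is the grip in N (left out, the last holds). Time passes only in rows, so rows that repeat a pose let the fingers close. It gives the time, the measured TCP pose, the force and the opening at its end, in the units of the state.
- ctrl.sense(): the state, without advancing time (a new reading comes with each control period).
- eyes.capture(name): name is "scene" or "side" or "wrist"; returns a dict with "color" (480x640x3 uint8, red, green, blue), "fx", "fy", "cx", "cy" (pixels), "R" (3x3) and "t" (3): a world point X has camera coordinates R X + t. Camera axes: x right, y down, z forward; pixel columns grow to the right and rows downward; lengths in mm; the calibration is good to about 2 mm. A picture is of the moment at which its call begins. There is no depth.
- ctrl.finish_job(): hands the job in, once; it reports no verdict.
Trained networks look in a picture, given as the dict that the camera call returned (one of the last four; its "shot" number tells which), for a name from the list of things; names that differ only in an ending like _2 or _b are one class to them, and where a whole thing is asked for, a point or a joint stands for the part that bears it (a point fixed in the world has none). Each returns a list of dicts, best first, with "confidence" (0 to 1); they miss things now and then, are a little off and sometimes report something else, mostly with a low value. They report only what shows in the picture. A call takes as long as a camera call.
- models.spot_in(picture, label): "extent" ([centre column, centre row, width, height] in pixels, round what is visible of it).
- models.spot_point(picture, label): "centre" ([column, row] in pixels: a listed point, or the origin of a listed thing).
The state is a dict: "time_s": time; "joints": joint angles; "dq": joint speeds; "tau": joint torques, N m; "eef_pos": TCP position; "ee_rot": TCP orientation; "force": force on the tool from outside, world axes, zero at the start; "wrist_torque": the same for the moment, N m; "grip_width": opening from 0.0 (shut) to 1.0 (fully open).
Only numpy, scipy, OpenCV 4.12 (cv2) and the standard library are available. Lean on these libraries where they do the work, as an engineer would, in place of code of your own. Each camera call takes 0.05 s, during which the arm holds its last target. There are 200 camera calls.

## Task

Lay the wooden-handled burnisher in the sloping V-trough of the cradle, its steel rod pointing downhill through the slot of the stop, and let go of it there. Then take it again by the upper end of its handle and hang it upright, rod down, in the narrow-slotted stand: rod fully inside the slot, ferrule sitting on the plate, let go. Leave the oil stone, the tape roll and the loupe where they are.

Things in the scene. Friction and masses are not known exactly. Their poses are not given: they have to be found in the camera images.
- burnisher: 90 g hand tool: octagonal wooden handle (22 mm across flats) with brass ferrule (21 mm round), together 110 mm, then an 8 mm steel rod, 57 mm. Lies on a flat at the start, two flats facing sideways. Origin on the centre line at the shoulder (front face of ferrule, where the rod leaves); x axis to the butt (butt x=+110, rod tip x=-57), z up at the start (origin 11 mm up). Mass centre near x=+25.
- cradle: Fixed regrip fixture: dark steel base plate 125 x 80 x 8 mm, grey post and the sloping aluminium V-trough on it. Origin on the bench below the trough's stop point; x axis: the level direction in which the trough rises. Base plate from x = -58 to +68 mm; post below the trough up to 60 mm high. A lamp frame hangs 0.52 m and more above the bench over its half away from the robot.
- trough: V-trough fixed on the cradle, 40 mm long, rises at 45 deg; 90 deg V fitting the handle's flats, with a stop at its low end: two lugs, 12 mm gap for the rod. Origin: where the shoulder sits at the stop, on a lying tool's axis, 65 mm up; x uphill, y level, z out of the open V. V walls x = 0 to 40, up to z = 0, 19 mm either side; lugs to z = 2. A tool stays by its weight, even short of the stop.
- narrow_stand: Fixed hanger stand: base plate 90 x 70 x 8 mm, grey upright, level aluminium plate 70 x 64 x 8 mm, top 85 mm up, with a slot 12 mm wide along the stand's x axis, open towards -x (roughly to the robot), mouth 30 mm before the seat. Origin on the bench below the seat. Upright under the plate 28 to 40 mm behind the seat; nothing rises above the plate but two 3 mm screw heads, 34 mm behind the seat.
- narrow_seat (a point): Seat in the narrow slot: on the slot's centre line at the level of the plate's top, 6 mm from the slot's closed end. The hanging burnisher's shoulder belongs here; axes as narrow_stand.
- wide_stand: A second, otherwise equal fixed stand whose slot is 26 mm wide (the whole burnisher would fall through it). Not to be used. The two stands may have changed places.
- oil_stone: Bystander: flat two-layer oil stone, 150 x 50 x 25 mm, loose; origin centre of the underside.
- masking_tape: Bystander: roll of pale tape, 101 mm across, 24 mm high, loose; origin centre of the underside.
- loupe: Bystander: small black eye loupe, 35 mm across, 36 mm high, loose; origin centre of the underside.

How it is judged:
By the outcome, as a careful person would: the job done as asked, in the order asked, and still so for the second after the job is handed in, with the robot touching nothing.
It also fails if it takes over 61 s, if anything falls off the work surface, if the arm or the gripper's body presses on something with over 40 N, if the wrist force passes 120 N, or if a joint passes its speed limit or range.

## Working session

There is one attempt and no reset: what is moved stays moved. The work goes in short steps, Python scripts to look and compute and a shell command to move; the robot and the scene stay as the last step left them, time stands still between calls to the robot, and variables do not carry over. Pictures are saved under pics/ and viewed, about 8 in all and at most 12, crops included, and the job is handed in when it is done.

```bash
mkdir -p pics; cat > h.py <<'E'
import numpy as np, cv2
from rig import ctrl, eyes, models
from scipy.spatial.transform import Rotation as Rn
def ray(p,uv):
    R=np.array(p["R"]);t=np.array(p["t"]);d=R.T@np.array([(uv[0]-p["cx"])/p["fx"],(uv[1]-p["cy"])/p["fy"],1.])
    return -R.T@t,d
def onz(p,uv,z):
    o,d=ray(p,uv);return o+d*(z-o[2])/d[2]
def tri(a,ua,b,ub):
    o1,d1=ray(a,ua);o2,d2=ray(b,ub);M=np.stack([d1,-d2],1);s=np.linalg.lstsq(M,o2-o1,rcond=None)[0]
    P=o1+d1*s[0];Q=o2+d2*s[1];return (P+Q)/2,np.linalg.norm(P-Q)
def proj(p,X):
    c=np.array(p["R"])@np.array(X,float)+np.array(p["t"]);return [p["fx"]*c[0]/c[2]+p["cx"],p["fy"]*c[1]/c[2]+p["cy"]]
def axes():
    s=ctrl.sense();q=s["ee_rot"];return Rn.from_quat([q[1],q[2],q[3],q[0]]).as_matrix(),np.array(s["eef_pos"])
def save(p,n,crop=None,k=1):
    im=p["color"][:,:,::-1]
    if crop: im=im[crop[1]:crop[3],crop[0]:crop[2]]
    cv2.imwrite("pics/"+n,cv2.resize(im,None,fx=k,fy=k))
E
python3 - <<'E'
from h import *
np.set_printoptions(precision=1,suppress=True)
a=eyes.capture("scene");b=eyes.capture("side")
for n in "burnisher cradle trough narrow_stand narrow_seat wide_stand oil_stone masking_tape loupe".split():
    A=models.spot_point(a,n)[:2];B=models.spot_point(b,n)[:2]
    print(n,[(np.round(x["centre"]),round(x["confidence"],2)) for x in A],[(np.round(x["centre"]),round(x["confidence"],2)) for x in B])
    if A and B: print("   ",*tri(a,A[0]["centre"],b,B[0]["centre"]))
R,p=axes();print(R,p)
save(a,"scene.png");save(b,"side.png")
E
```

```text
burnisher [(array([191., 355.]), 0.92)] [(array([266., 387.]), 0.82), (array([414., 185.]), 0.28)]
    [522.6 329.    4.9] 3.2345930971375285
cradle [(array([325., 290.]), 0.68)] [(array([342., 275.]), 0.56)]
    [530.1   5.   -4.6] 4.372005771797626
trough [(array([325., 271.]), 0.75)] [(array([347., 252.]), 0.85), (array([339., 204.]), 0.5)]
    [520.5  11.8  67.5] 3.890079602434058
narrow_stand [(array([391., 261.]), 0.79)] [(array([383., 222.]), 0.83)]
    [ 512.  -181.9   12.2] 2.078002998865895
narrow_seat [(array([399., 234.]), 0.96)] [(array([392., 197.]), 0.6)]
    [ 497.8 -178.    95.9] 6.265922144062479
wide_stand [] [(array([412., 183.]), 0.82)]
oil_stone [(array([307., 242.]), 0.72), (array([398., 231.]), 0.36)] [(array([293., 233.]), 0.76)]
    [677.5 -46.8  18.4] 10.676946251903404
masking_tape [(array([364., 233.]), 0.59)] [(array([336., 204.]), 0.87)]
    [ 648.2 -210.2   -0.3] 2.307456172287479
loupe [(array([185., 286.]), 0.6)] [(array([195., 321.]), 0.57)]
    [724.8 260.   -2. ] 1.4916245819430354
[[-1.   0.   0.3]
 [-0.3  0.  -1. ]
 [-0.  -1.  -0. ]] [ 136.9 -506.8  253.3]
```

View pics/scene.png

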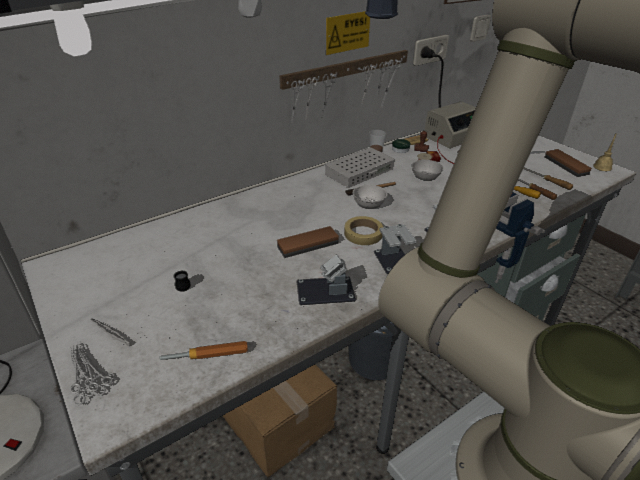

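View pics/side.png

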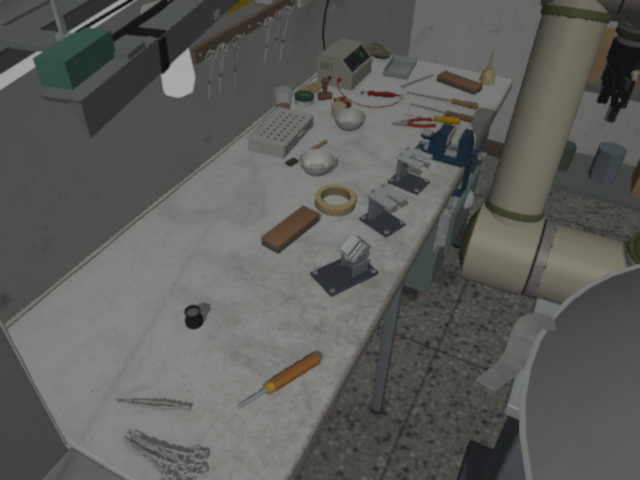

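```bash
cat >> h.py <<'E'
np.set_printoptions(precision=3,suppress=True)
def to(X,jaw=None):
    "dp and roll to bring TCP to X with jaw axis along horizontal angle jaw (rad, mod pi)"
    R,p=axes();dp=R.T@(np.array(X,float)-p);out=[np.round(dp,1)]
    if jaw is not None:
        a=np.arctan2(R[1,2],R[0,2]);d=(jaw-a+np.pi/2)%np.pi-np.pi/2
        out+=["roll",round(-d,3),"alt",round(-(d-np.sign(d)*np.pi),3)]
    return out
E
python3 - <<'E'
from h import *
a=eyes.capture("scene");b=eyes.capture("side")
for u,v in(((248,347),(320,355)),((191,354),(266,387)),((162,357),(240,404))): print(onz(a,u,11),onz(b,v,11),tri(a,u,b,v))
print(to([400,-240,320],0.0)); print(ctrl.sense()["joints"])
for n in ["narrow_stand","wide_stand"]:
  for p in (a,b): print(n,[(np.round(x["extent"]),round(x["confidence"],2)) for x in models.spot_in(p,n)[:3]])
E
```

```text
[470.542 232.856  11.   ] [470.65  227.073  11.   ] (array([467.479, 233.282,  16.987]), np.float64(3.882286413472375))
[517.466 331.467  11.   ] [521.786 330.501  11.   ] (array([522.488, 329.474,   6.778]), np.float64(2.690660846452868))
[542.112 380.012  11.   ] [542.858 378.985  11.   ] (array([542.36 , 379.646,  11.298]), np.float64(1.0668794399671329))
[array([-323.6,  -66.7, -189. ]), 'roll', np.float64(-1.307), 'alt', np.float64(1.835)]
[-1.53   0.313  1.498  0.     1.331 -0.223]
narrow_stand [(array([393., 247.,  38.,  53.]), 0.74)]
narrow_stand [(array([385., 210.,  49.,  54.]), 0.55)]
wide_stand []
wide_stand [(array([410., 171.,  43.,  46.]), 0.72)]
```

```bash
python3 -m crank '[{"dp":[-320,-67,-189],"roll":-0.85,"gripper":0},{"dp":[-320,-67,-189],"roll":-0.85,"gripper":0},{"dp":[-320,-67,-189],"roll":-0.85,"gripper":0},{"dp":[-320,-67,-189],"roll":-0.85,"gripper":0},{"dp":[-320,-67,-189],"roll":-0.85,"gripper":0},{"dp":[-320,-67,-189],"roll":-0.85,"gripper":0},{"dp":[-320,-67,-189],"roll":-0.85,"gripper":0},{"dp":[-320,-67,-189],"roll":-0.85,"gripper":0},{"dp":[-320,-67,-189],"roll":-0.85,"gripper":0},{"dp":[-320,-67,-189],"roll":-0.85,"gripper":0}]' 
python3 - <<'E'
from h import *
a=eyes.capture("wrist");save(a,"w1.png")
R,p=axes();print(R,p); C=-np.array(a["R"]).T@np.array(a["t"]);print("cam in tool",R.T@(C-p),"fwd",R.T@np.array(a["R"])[2])
for n in ["narrow_stand","narrow_seat","wide_stand"]:
  for m in models.spot_point(a,n)[:3]: print(n,m["centre"],m["confidence"],onz(a,m["centre"],85 if "seat" in n else 0))
E
```

```text
time_s: 2.13
eef_pos: [399.9, -236.8, 321.8]
ee_rot: [-0.376, 0.375, -0.598, 0.6]
force: [1.0, -0.9, 1.3]
grip_width: 0.999
[[-0.436  0.001  0.9  ]
 [-0.9   -0.001 -0.436]
 [ 0.    -1.     0.002]] [ 398.499 -238.5    321.095]
cam in tool [ -76.061 -122.536   -0.75 ] fwd [0.289 0.957 0.004]
narrow_stand [405.5, 106.7] 0.6 [ 512.329 -192.478    0.   ]
narrow_seat [421.1, 100.8] 0.93 [ 510.555 -189.475   85.   ]
wide_stand [465.1, 255.3] 0.72 [ 511.865 -377.082    0.   ]
```

View pics/w1.png

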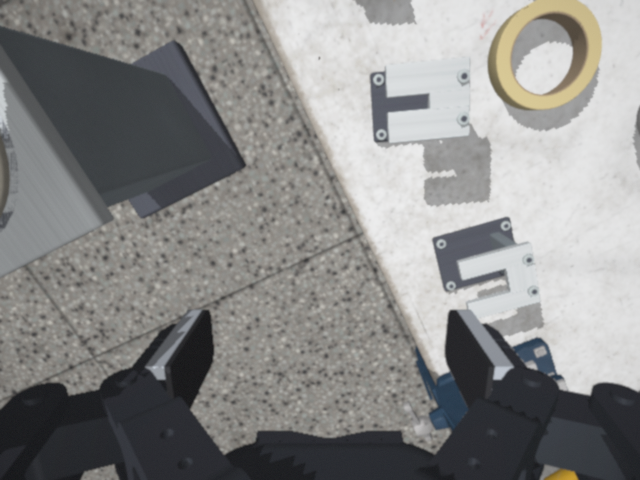

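```bash
python3 -m crank '[{"dp":[-333,0,-110],"roll":0,"gripper":0},{"dp":[-333,0,-110],"roll":0,"gripper":0},{"dp":[-333,0,-110],"roll":0,"gripper":0},{"dp":[-333,0,-110],"roll":0,"gripper":0},{"dp":[-333,0,-110],"roll":0,"gripper":0},{"dp":[-333,0,-110],"roll":0,"gripper":0},{"dp":[-333,0,-110],"roll":0,"gripper":0},{"dp":[-333,0,-110],"roll":0,"gripper":0},{"dp":[-333,0,-110],"roll":0,"gripper":0},{"dp":[-333,0,-110],"roll":0,"gripper":0}]' 
python3 - <<'E'
from h import *
a=eyes.capture("wrist");save(a,"w2.png")
R,p=axes();print(p)
for n,z in [("cradle",0),("trough",65),("burnisher",11)]:
  for m in models.spot_point(a,n)[:3]: print(n,m["centre"],m["confidence"],onz(a,m["centre"],z))
E
```

```text
time_s: 3.17
eef_pos: [444.8, 108.0, 319.9]
ee_rot: [0.374, -0.374, 0.6, -0.6]
force: [0.2, -0.6, -0.2]
grip_width: 0.997
[444.809 106.335 319.866]
cradle [430.4, 232.9] 0.9 [528.085  12.068   0.   ]
trough [449.8, 250.4] 0.93 [531.165  10.627  65.   ]
```

View pics/w2.png

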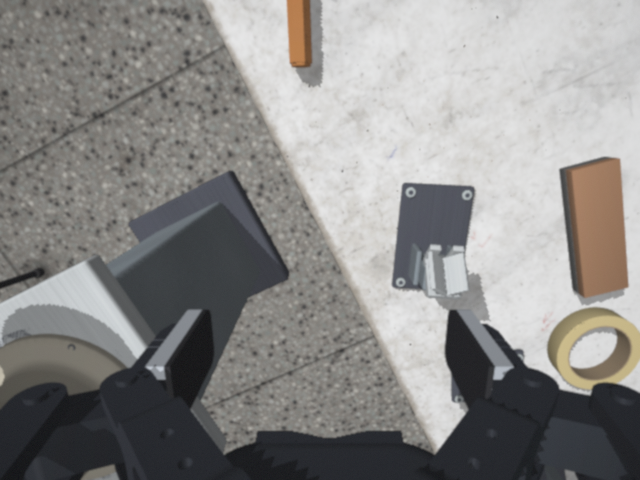

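```bash
python3 - <<'E'
from h import *
a=eyes.capture("wrist")
A,B,C=[onz(a,u,8) for u in((410,192),(401,282),(467,195))]
print(A,B,C,np.degrees(np.arctan2(*(B-A)[[1,0]])),np.degrees(np.arctan2(*(C-A)[[1,0]])),np.linalg.norm(B-A),np.linalg.norm(C-A))
D=[onz(a,u,8) for u in((406,183),(393,288))];d=D[1]-D[0];print(np.degrees(np.arctan2(d[1],d[0])),np.linalg.norm(d))
D=[onz(a,u,8) for u in((406,183),(475,187))];d=D[1]-D[0];print(np.degrees(np.arctan2(d[1],d[0])),np.linalg.norm(d))
X=(np.array([470.5,231])-[519.5,331])/111.4;print("burn axis",np.degrees(np.arctan2(X[1],X[0])))
g=np.array([519.5,331])+X*42;print(g,to([*g,140],np.arctan2(X[1],X[0])+np.pi/2))
E
```

```text
[524.34   64.521   8.   ] [473.236 -29.448   8.   ] [579.486  33.598   8.   ] -118.53888756694376 -29.281007790695103 106.96631393844235 63.22483668486614
-120.10309142468435 124.74027483300641
-29.56274726163488 76.1180849693822
burn axis -116.1048540090993
[501.026 293.298] [array([-193.9,  180.2,  -33.3]), 'roll', np.float64(-0.004), 'alt', np.float64(3.138)]
```

```bash
python3 -m crank '[{"dp":[-174,170,-31],"roll":0,"gripper":0},{"dp":[-174,170,-31],"roll":0,"gripper":0},{"dp":[-174,170,-31],"roll":0,"gripper":0},{"dp":[-174,170,-31],"roll":0,"gripper":0},{"dp":[-174,170,-31],"roll":0,"gripper":0},{"dp":[-174,170,-31],"roll":0,"gripper":0},{"dp":[-174,170,-31],"roll":0,"gripper":0},{"dp":[-174,170,-31],"roll":0,"gripper":0}]' 
python3 - <<'E'
from h import *
a=eyes.capture("wrist");save(a,"w3.png")
R,p=axes();print(p)
for m in models.spot_point(a,"burnisher")[:3]: print(m["centre"],m["confidence"],onz(a,m["centre"],11))
for m in models.spot_in(a,"burnisher")[:3]: print(m)
for X in ((470.5,231),(519.5,331),(542.5,379.5)): print(proj(a,[*X,11]))
E
```

```text
time_s: 4.08
eef_pos: [493.6, 275.6, 148.8]
ee_rot: [0.373, -0.375, 0.6, -0.6]
force: [0.4, 0.1, 1.2]
grip_width: 1.004
[494.182 275.129 150.497]
[327.1, 134.3] 0.62 [520.851 335.347  11.   ]
{'extent': [330.3, 170.8, 38.0, 266.1], 'confidence': 0.77}
[np.float64(328.3001019465377), np.float64(301.623863967378)]
[np.float64(328.21188309482034), np.float64(141.6332514446229)]
[np.float64(327.00694421577117), np.float64(48.82666402276101)]
```

View pics/w3.png

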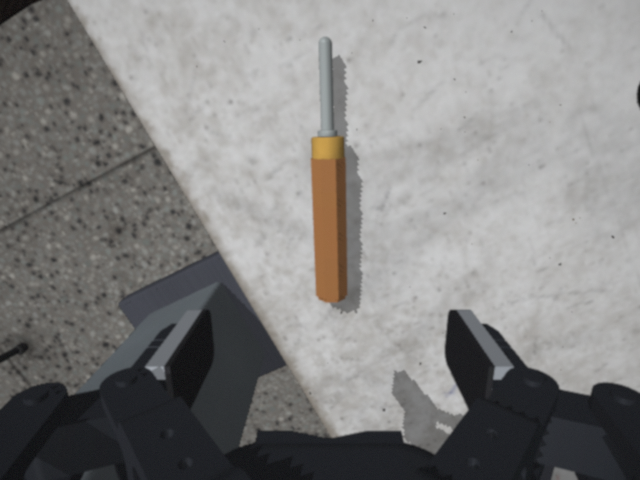

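```bash
python3 - <<'E'
from h import *
a=eyes.capture("wrist")
S=onz(a,(328,134),11);B=onz(a,(331,299),11);T=onz(a,(325,38),11);d=(B-T)/np.linalg.norm(B-T)
print(S,B,T,np.linalg.norm(B-S),np.linalg.norm(T-S),np.degrees(np.arctan2(d[1],d[0])))
g=(T+d*57+B-d*110)/2+d*62;g[2]=25;print(g,to(g,np.arctan2(d[1],d[0])+np.pi/2))
E
```

```text
[523.098 334.775  11.   ] [474.114 230.506  11.   ] [546.039 385.377  11.   ] 115.20202455111162 55.55933623716819 -114.91098224894094
[495.124 275.744  25.   ] [array([ -0.7, 126.9,   0. ]), 'roll', np.float64(-0.024), 'alt', np.float64(3.118)]
```

Lower and grip (g≈62 mm, gently).

```bash
python3 -m crank '[{"dp":[-1,40,0],"roll":-0.024,"gripper":0},{"dp":[-1,80,0],"roll":-0.024,"gripper":0},{"dp":[-1,110,0],"roll":-0.024,"gripper":0},{"dp":[-1,125,0],"roll":-0.024,"gripper":0},{"dp":[-1,125,0],"roll":-0.024,"gripper":0},{"dp":[-1,125,0],"roll":-0.024,"gripper":100},{"dp":[-1,125,0],"roll":-0.024,"gripper":150},{"dp":[-1,125,0],"roll":-0.024,"gripper":220},{"dp":[-1,125,0],"roll":-0.024,"gripper":255},{"dp":[-1,125,0],"roll":-0.024,"gripper":255}]' 20
python3 -m crank '[{"dp":[0,0,0],"roll":0,"gripper":255},{"dp":[0,0,0],"roll":0,"gripper":255},{"dp":[0,0,0],"roll":0,"gripper":255}]' 20
```

```text
time_s: 5.12
eef_pos: [494.6, 277.3, 26.3]
ee_rot: [-0.382, 0.38, -0.596, 0.596]
force: [-0.7, 0.3, 0.1]
grip_width: 0.298
time_s: 5.37
eef_pos: [494.6, 277.2, 26.2]
ee_rot: [-0.381, 0.381, -0.596, 0.596]
force: [-2.9, -1.2, 6.6]
grip_width: 0.25
```

```bash
python3 -m crank '[{"dp":[0,-30,0],"roll":0,"gripper":255},{"dp":[0,-70,0],"roll":0,"gripper":255},{"dp":[0,-110,0],"roll":0,"gripper":255},{"dp":[0,-150,0],"roll":0,"gripper":255},{"dp":[0,-175,0],"roll":0,"gripper":255},{"dp":[0,-175,0],"roll":0,"gripper":255}]' 20
python3 - <<'E'
from h import *
a=eyes.capture("wrist");b=eyes.capture("side");save(a,"w4.png",None,0.6)
u=np.vstack([cv2.resize(a["color"],(480,360)),cv2.resize(b["color"][180:480,120:520],(480,240))[:240]]);cv2.imwrite("pics/w4.png",u[:,:,::-1])
E
```

```text
time_s: 5.87
eef_pos: [495.9, 277.8, 206.2]
ee_rot: [-0.384, 0.378, -0.595, 0.597]
force: [0.7, -0.6, -0.4]
grip_width: 0.248
```

View pics/w4.png

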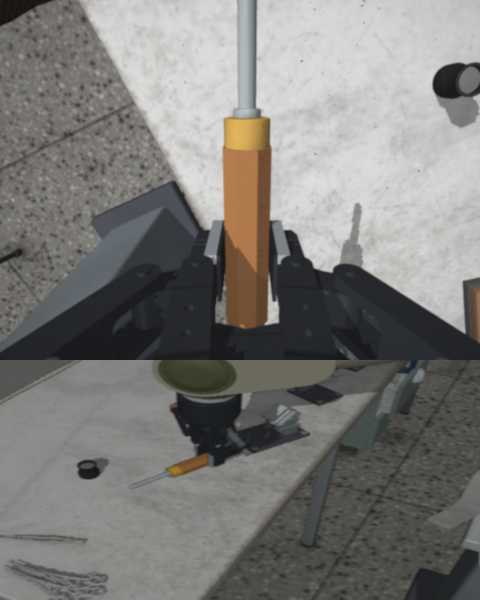

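```bash
python3 -m crank '[{"dp":[40,-20,12],"roll":0.07,"gripper":255},{"dp":[80,-24,24],"roll":0.07,"gripper":255},{"dp":[120,-24,36],"roll":0.07,"gripper":255},{"dp":[160,-24,50],"roll":0.07,"gripper":255},{"dp":[200,-24,62],"roll":0.07,"gripper":255},{"dp":[240,-24,74],"roll":0.07,"gripper":255},{"dp":[275,-24,86],"roll":0.07,"gripper":255},{"dp":[291,-24,90],"roll":0.07,"gripper":255},{"dp":[291,-24,90],"roll":0.07,"gripper":255},{"dp":[291,-24,90],"roll":0.07,"gripper":255}]' 20
python3 - <<'E'
from h import *
a=eyes.capture("wrist");save(a,"w5.png")
R,p=axes();print(R,p)
for m in models.spot_point(a,"trough")[:3]: print(m["centre"],m["confidence"],onz(a,m["centre"],65))
for m in models.spot_point(a,"cradle")[:3]: print(m["centre"],m["confidence"],onz(a,m["centre"],0))
for m in models.spot_point(a,"burnisher")[:3]: print(m["centre"],m["confidence"],R.T@(onz(a,m["centre"],p[2]-15)-p))
E
```

```text
time_s: 6.8
eef_pos: [453.1, -25.2, 222.9]
ee_rot: [0.359, -0.36, 0.61, -0.608]
force: [-0.1, 0.7, -0.6]
grip_width: 0.249
[[-0.483 -0.002  0.876]
 [-0.876  0.001 -0.483]
 [ 0.    -1.    -0.002]] [453.332 -24.439 223.167]
[400.4, 126.4] 0.56 [528.729  13.516  65.   ]
[387.1, 127.5] 0.79 [528.008  11.958   0.   ]
[328.8, 154.6] 0.68 [-62.333  14.988  -0.502]
```

View pics/w5.png

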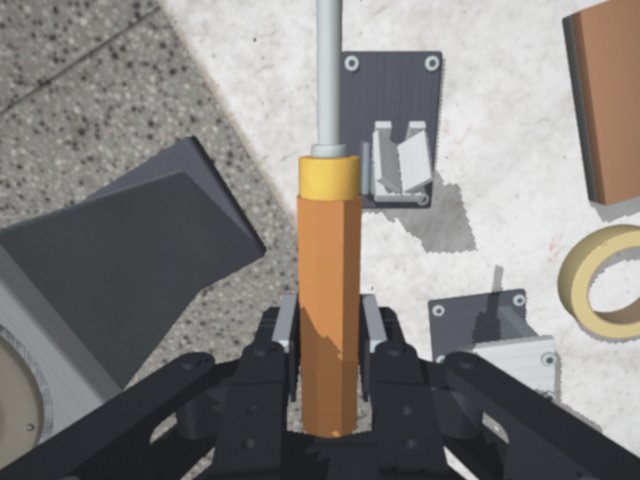

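```bash
python3 - <<'E'
from h import *
a=eyes.capture("wrist")
an=lambda u,v,z:(lambda d:(np.degrees(np.arctan2(d[1],d[0])),np.linalg.norm(d)))(onz(a,v,z)-onz(a,u,z))
print(an((441,53),(431,208),8),an((352,63),(432,63),8),an((432,63),(423,200),8))
R,p=axes();print("tool x ang",np.degrees(np.arctan2(R[1,0],R[0,0])))
for z in(-119,-120):
  x=np.array([np.cos(np.radians(z)),np.sin(np.radians(z)),0]);Y=np.cross([0,0,1],x)
  T=np.array([528.5,12.8,65.])
  for s in((0,15.6,0),(40,15.6,0),(0,-15.6,0),(40,-15.6,0),(0,0,-15.6),(40,0,-15.6),(0,0,0),(0,6,2),(0,-6,2)):
    u=(x+[0,0,1])/2**.5;w=([0,0,1]-x)/2**.5
    print(s,np.round(proj(a,T+u*s[0]+Y*s[1]+w*s[2])),end=" ")
  print()
E
```

```text
(np.float64(-118.0092305030124), np.float64(122.76767753727424)) (np.float64(-28.63811841378027), np.float64(62.59234786201438)) (np.float64(-118.43149770434964), np.float64(108.58541750259477))
tool x ang -118.72439966706497
(0, 15.6, 0) [423. 130.] (40, 15.6, 0) [430. 178.] (0, -15.6, 0) [378. 130.] (40, -15.6, 0) [381. 177.] (0, 0, -15.6) [397. 146.] (40, 0, -15.6) [402. 192.] (0, 0, 0) [400. 130.] (0, 6, 2) [410. 128.] (0, -6, 2) [392. 128.] 
(0, 15.6, 0) [423. 131.] (40, 15.6, 0) [429. 178.] (0, -15.6, 0) [378. 130.] (40, -15.6, 0) [380. 177.] (0, 0, -15.6) [397. 146.] (40, 0, -15.6) [400. 192.] (0, 0, 0) [400. 130.] (0, 6, 2) [410. 128.] (0, -6, 2) [392. 128.]
```

```bash
python3 -m crank '[{"dp":[-12,0,25],"roll":0,"gripper":255},{"dp":[-23,0,48.8],"roll":0,"gripper":255},{"dp":[-23,20,48.8],"roll":0,"gripper":255},{"dp":[-23,50,48.8],"roll":0,"gripper":255},{"dp":[-23,75,48.8],"roll":0,"gripper":255},{"dp":[-23,90,48.8],"roll":0,"gripper":255},{"dp":[-23,96,48.8],"roll":0,"gripper":255},{"dp":[-23,96,48.8],"roll":0,"gripper":255},{"dp":[-23,96,48.8],"roll":0,"gripper":255}]' 20
python3 - <<'E'
from h import *
R,p=axes();print(p,to([506.9,-28,127],np.radians(-28.5)))
a=eyes.capture("wrist");b=eyes.capture("side");c=eyes.capture("scene")
u=np.hstack([cv2.resize(a["color"],(480,360)),cv2.resize(b["color"][160:320,260:420],(320,320))[:,:].repeat(1,0)[:320],] if 0 else [cv2.resize(a["color"],(480,360)),cv2.resize(b["color"][150:330,260:420],(320,360))]);cv2.imwrite("pics/w6.png",u[:,:,::-1])
E
```

```text
time_s: 7.8
eef_pos: [508.1, -27.9, 129.0]
ee_rot: [-0.36, 0.36, -0.608, 0.609]
force: [0.1, -0.2, -0.4]
grip_width: 0.248
[508.06  -27.864 129.026] [array([ 0.7,  2. , -1. ]), 'roll', np.float64(-0.005), 'alt', np.float64(3.137)]
```

View pics/w6.png

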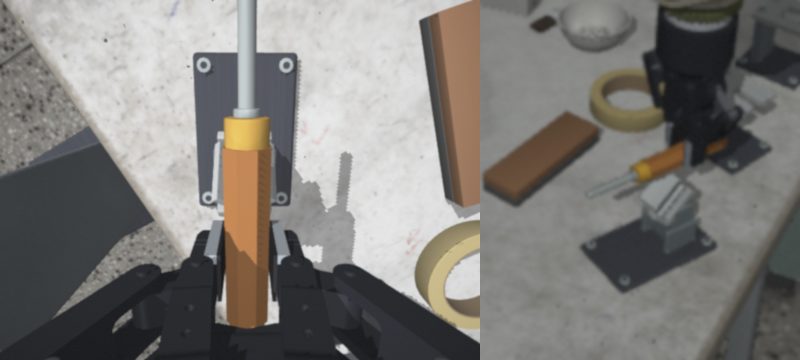

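```bash
python3 -m crank '[{"dp":[0.7,1,-1],"roll":0,"gripper":255},{"dp":[0.7,2,-1],"roll":0,"gripper":255},{"dp":[0.7,2,-1],"roll":0,"gripper":198},{"dp":[0.7,2,-1],"roll":0,"gripper":194},{"dp":[0.7,2,-1],"roll":0,"gripper":192},{"dp":[0.7,2,-1],"roll":0,"gripper":191}]' 20
python3 - <<'E'
from h import *
b=eyes.capture("wrist");print([ (m["centre"],m["confidence"]) for m in models.spot_point(b,"burnisher")],ctrl.sense()["grip_width"])
E
python3 -m crank '[{"dp":[0,0,0],"roll":0,"gripper":190},{"dp":[0,0,0],"roll":0,"gripper":189},{"dp":[0,0,0],"roll":0,"gripper":188},{"dp":[0,0,0],"roll":0,"gripper":187}]' 20
python3 - <<'E'
from h import *
b=eyes.capture("wrist");print([ (m["centre"],m["confidence"]) for m in models.spot_point(b,"burnisher")],ctrl.sense()["grip_width"])
E
```

```text
time_s: 8.45
eef_pos: [506.4, -28.3, 126.3]
ee_rot: [-0.36, 0.36, -0.609, 0.609]
force: [-0.3, 0.7, -0.1]
grip_width: 0.251
[([328.7, 157.4], 0.81)] 0.25328459859247826
time_s: 8.88
eef_pos: [506.5, -28.2, 126.5]
ee_rot: [-0.36, 0.36, -0.609, 0.609]
force: [-0.0, -0.5, 1.2]
grip_width: 0.268
[([327.1, 155.4], 0.9), ([630.1, 353.6], 0.6)] 0.2692283401494803
```

```bash
cat > t.py <<'E'
from h import *
T=np.array([528.5,12.7,65.]);x=np.array([np.cos(np.radians(-118.5)),np.sin(np.radians(-118.5)),0]);u=(x+[0,0,1])/2**.5
for n in("wrist","side","scene"):
  b=eyes.capture(n);print(n,[ (m["centre"],round(m["confidence"],2)) for m in models.spot_point(b,"burnisher")[:2]],[ (m["extent"],round(m["confidence"],2)) for m in models.spot_in(b,"burnisher")[:2]])
  print("  expect seated: shoulder",np.round(proj(b,T)),"+3",np.round(proj(b,T+3*u)),"tip",np.round(proj(b,T-57*u)),"butt",np.round(proj(b,T+110*u)))
print(ctrl.sense()["grip_width"])
E
python3 -m crank '[{"dp":[0,0,0],"roll":0,"gripper":185},{"dp":[0,0,0],"roll":0,"gripper":183},{"dp":[0,0,0],"roll":0,"gripper":180},{"dp":[0,0,0],"roll":0,"gripper":180}]' 20
python3 t.py
```

```text
time_s: 9.32
eef_pos: [506.4, -28.3, 126.3]
ee_rot: [-0.36, 0.36, -0.609, 0.609]
force: [-0.1, 0.3, 0.3]
grip_width: 0.297
wrist [([328.4, 150.7], 0.83)] [([329.1, 233.6, 62.0, 386.5], 0.76)]
  expect seated: shoulder [330. 183.] +3 [330. 188.] tip [329.  95.] butt [331. 453.]
side [([339.6, 250.3], 0.84)] [([343.5, 249.4, 48.3, 50.8], 0.63), ([334.8, 200.3, 37.9, 29.5], 0.26)]
  expect seated: shoulder [343. 252.] +3 [344. 251.] tip [326. 274.] butt [376. 210.]
scene [([315.5, 266.6], 0.81), ([448.7, 239.2], 0.64)] [([320.8, 268.2, 41.0, 26.1], 0.85), ([322.9, 284.2, 52.9, 45.5], 0.24)]
  expect seated: shoulder [322. 269.] +3 [323. 268.] tip [304. 284.] butt [360. 238.]
0.29525443800950224
```

```bash
python3 - <<'E'
from h import *
a=eyes.capture("wrist");b=eyes.capture("side");c=eyes.capture("scene")
P=[models.spot_point(i,"burnisher")[0]["centre"] for i in(a,b,c)]
print(tri(b,P[1],c,P[2]),tri(a,P[0],b,P[1]),tri(a,P[0],c,P[2]))
u=np.hstack([cv2.resize(b["color"][170:300,270:420],(450,390),interpolation=2),cv2.resize(c["color"][220:320,280:380],(350,350),interpolation=2)[:350].repeat(1,0) if 0 else cv2.resize(c["color"][210:320,280:380],(350,390),interpolation=2)]);cv2.imwrite("pics/w7.png",u[:,:,::-1])
E
```

```text
(array([535.547,  16.522, 127.934]), np.float64(100.94329467269402)) (array([540.566,  34.613, 200.129]), np.float64(2.805566193312723)) (array([533.42 ,  24.183,  67.509]), np.float64(3.279982092066668))
```

View pics/w7.png

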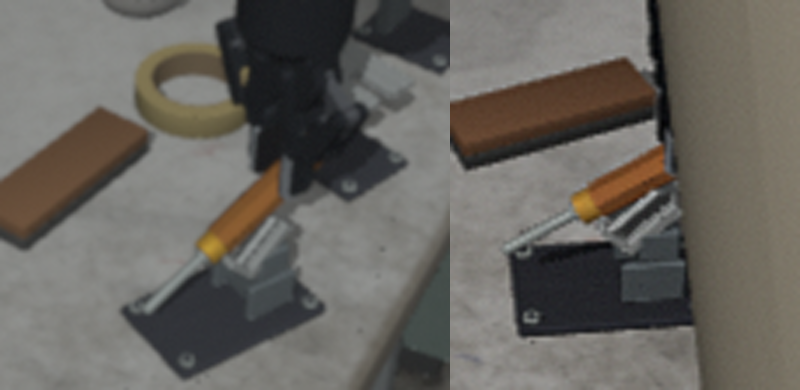

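```bash
python3 -m crank '[{"dp":[0,0,0],"roll":0,"gripper":200},{"dp":[0,0,0],"roll":0,"gripper":255},{"dp":[0,0,0],"roll":0,"gripper":255},{"dp":[0,0,0],"roll":0,"gripper":255},{"dp":[6,-5,0],"roll":0,"gripper":255},{"dp":[12,-10,0],"roll":0,"gripper":255},{"dp":[14,-11,0],"roll":0,"gripper":255},{"dp":[14,-11,0],"roll":0,"gripper":255},{"dp":[14,-11,0],"roll":0,"gripper":255}]' 20
python3 t.py
python3 - <<'E'
from h import *
a=eyes.capture("wrist");c=eyes.capture("scene")
print(tri(a,models.spot_point(a,"burnisher")[0]["centre"],c,models.spot_point(c,"burnisher")[0]["centre"]))
E
```

```text
time_s: 10.82
eef_pos: [499.6, -40.8, 137.4]
ee_rot: [-0.36, 0.36, -0.609, 0.609]
force: [0.7, 0.2, -1.5]
grip_width: 0.243
wrist [([329.9, 152.6], 0.82)] [([330.4, 235.6, 62.7, 385.0], 0.56)]
  expect seated: shoulder [329. 150.] +3 [329. 155.] tip [329.  69.] butt [331. 395.]
side [([342.7, 247.5], 0.66)] [([348.8, 243.4, 42.9, 43.7], 0.77)]
  expect seated: shoulder [343. 252.] +3 [344. 251.] tip [326. 274.] butt [376. 210.]
scene [([322.4, 264.0], 0.63)] [([309.0, 240.2, 62.7, 32.3], 0.65), ([324.4, 263.1, 47.1, 28.6], 0.59)]
  expect seated: shoulder [322. 269.] +3 [323. 268.] tip [304. 284.] butt [360. 238.]
0.24663806669591692
(array([525.773,  10.432,  75.404]), np.float64(6.072595206517333))
```

```bash
python3 -m crank '[{"dp":[-3,-3,0],"roll":0,"gripper":255},{"dp":[-3,-4,0],"roll":0,"gripper":200},{"dp":[-3,-4,0],"roll":0,"gripper":192},{"dp":[-3,-4,0],"roll":0,"gripper":190},{"dp":[-3,-4,0],"roll":0,"gripper":188},{"dp":[-3,-4,0],"roll":0,"gripper":187},{"dp":[-3,-4,0],"roll":0,"gripper":186},{"dp":[-3,-4,0],"roll":0,"gripper":185},{"dp":[-3,-4,0],"roll":0,"gripper":184},{"dp":[-3,-4,0],"roll":0,"gripper":183}]' 20
python3 t.py
python3 - <<'E'
from h import *
a=eyes.capture("wrist");c=eyes.capture("scene")
print(tri(a,models.spot_point(a,"burnisher")[0]["centre"],c,models.spot_point(c,"burnisher")[0]["centre"]))
E
```

```text
time_s: 12.3
eef_pos: [501.1, -37.9, 141.3]
ee_rot: [-0.36, 0.36, -0.609, 0.609]
force: [0.4, 0.6, -0.2]
grip_width: 0.281
wrist [([329.7, 157.5], 0.8)] [([327.6, 239.2, 64.3, 329.7], 0.81)]
  expect seated: shoulder [329. 156.] +3 [329. 161.] tip [329.  76.] butt [331. 395.]
side [([344.4, 251.1], 0.63)] [([347.0, 245.6, 39.6, 55.3], 0.92)]
  expect seated: shoulder [343. 252.] +3 [344. 251.] tip [326. 274.] butt [376. 210.]
scene [([322.3, 270.0], 0.76)] [([325.6, 265.9, 41.5, 39.9], 0.93)]
  expect seated: shoulder [322. 269.] +3 [323. 268.] tip [304. 284.] butt [360. 238.]
0.280191310047377Traceback (most recent call last):
  File "<stdin>", line 3, in <module>
IndexError: list index out of range
```

```bash
python3 -m crank '[{"dp":[0,0,0],"roll":0,"gripper":150},{"dp":[0,0,0],"roll":0,"gripper":80},{"dp":[0,0,0],"roll":0,"gripper":0},{"dp":[0,0,0],"roll":0,"gripper":0},{"dp":[0,-10,0],"roll":0,"gripper":0},{"dp":[4,-30,0],"roll":0,"gripper":0},{"dp":[8,-60,0],"roll":0,"gripper":0},{"dp":[8,-80,0],"roll":0,"gripper":0},{"dp":[8,-80,0],"roll":0,"gripper":0},{"dp":[8,-80,0],"roll":0,"gripper":0}]' 20
python3 t.py
python3 - <<'E'
from h import *
a=eyes.capture("wrist");b=eyes.capture("side");R,p=axes();print(p)
u=np.hstack([cv2.resize(a["color"],(480,360)),cv2.resize(b["color"][190:290,300:388],(320,360),interpolation=2)]);cv2.imwrite("pics/w8.png",u[:,:,::-1])
E
```

```text
time_s: 13.78
eef_pos: [497.5, -45.0, 222.6]
ee_rot: [-0.36, 0.359, -0.608, 0.609]
force: [-0.8, -0.4, -0.0]
grip_width: 0.996
wrist [([330.6, 131.5], 0.75)] [([331.1, 183.9, 41.1, 219.7], 0.87)]
  expect seated: shoulder [328. 134.] +3 [328. 137.] tip [328.  77.] butt [329. 285.]
side [([344.4, 248.2], 0.73)] [([355.4, 239.9, 53.4, 68.6], 0.86)]
  expect seated: shoulder [343. 252.] +3 [344. 251.] tip [326. 274.] butt [376. 210.]
scene [([322.9, 269.9], 0.93), ([448.3, 237.0], 0.26)] [([331.1, 261.5, 47.1, 44.7], 0.98)]
  expect seated: shoulder [322. 269.] +3 [323. 268.] tip [304. 284.] butt [360. 238.]
1.0040640743620648
[497.188 -44.903 221.137]
```

View pics/w8.png

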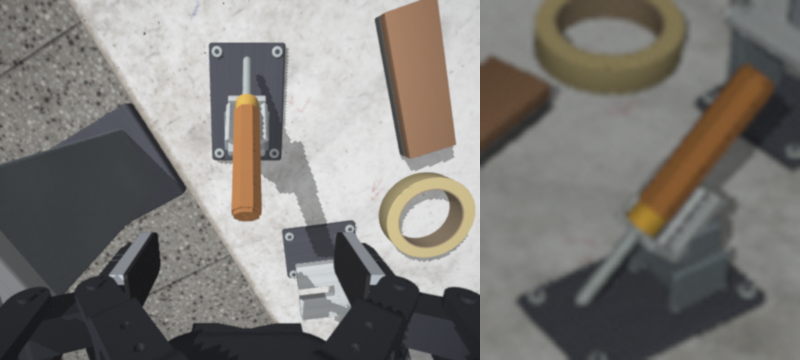

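```bash
python3 -m crank '[{"dp":[0,30,0],"roll":0,"gripper":0},{"dp":[0,60,0],"roll":0,"gripper":0},{"dp":[0,80,0],"roll":0,"gripper":0},{"dp":[0,84,0],"roll":0,"gripper":0},{"dp":[0,84,0],"roll":0,"gripper":80},{"dp":[0,84,0],"roll":0,"gripper":150},{"dp":[0,84,0],"roll":0,"gripper":200},{"dp":[0,84,0],"roll":0,"gripper":255},{"dp":[0,84,0],"roll":0,"gripper":255},{"dp":[0,84,0],"roll":0,"gripper":255}]' 20
python3 -m crank '[{"dp":[0,0,0],"roll":0,"gripper":255},{"dp":[0,0,0],"roll":0,"gripper":255},{"dp":[3,-10,0],"roll":0,"gripper":255},{"dp":[10,-30,0],"roll":0,"gripper":255},{"dp":[20,-60,0],"roll":0,"gripper":255},{"dp":[20,-90,0],"roll":0,"gripper":255},{"dp":[20,-120,0],"roll":0,"gripper":255},{"dp":[20,-130,0],"roll":0,"gripper":255},{"dp":[20,-130,0],"roll":0,"gripper":255}]' 20
python3 - <<'E'
from h import *
a=eyes.capture("wrist");b=eyes.capture("side");c=eyes.capture("scene");R,p=axes();print(p)
u=np.array([R[0,0],R[1,0],0])
for n,i in(("w",a),("side",b),("scene",c)):
  print(n,[(m["centre"],round(m["confidence"],2)) for m in models.spot_point(i,"burnisher")[:2]],[(m["extent"],round(m["confidence"],2)) for m in models.spot_in(i,"burnisher")[:2]])
  for t in(45,60,90):
    d=u*np.cos(np.radians(t))+np.array([0,0,1])*np.sin(np.radians(t));G=p-[0,0,6.5];print("  ",t,np.round(proj(i,G-d*92.6)),np.round(proj(i,G-d*149.6)))
E
```

```text
time_s: 15.17
eef_pos: [497.2, -45.0, 138.0]
ee_rot: [-0.36, 0.36, -0.608, 0.609]
force: [-1.9, 0.0, 4.9]
grip_width: 0.254
time_s: 15.92
eef_pos: [488.2, -62.8, 269.9]
ee_rot: [-0.361, 0.359, -0.607, 0.61]
force: [0.1, -0.5, -1.2]
grip_width: 0.256
[487.018 -62.266 265.681]
w [([330.4, 141.3], 0.57)] [([329.9, 225.1, 67.7, 333.9], 0.91)]
   45 [327. 140.] [327.  61.]
   60 [327. 176.] [327. 120.]
   90 [327. 251.] [327. 227.]
side [([356.8, 198.8], 0.58)] [([362.4, 187.8, 46.6, 69.7], 0.96)]
   45 [355. 199.] [337. 222.]
   60 [362. 202.] [349. 226.]
   90 [380. 199.] [378. 221.]
scene [([336.3, 219.6], 0.87)] [([338.3, 217.0, 40.0, 41.8], 0.56)]
   45 [333. 219.] [313. 237.]
   60 [342. 225.] [328. 245.]
   90 [364. 229.] [363. 250.]
```

```bash
python3 - <<'E'
from h import *
print(ctrl.sense()["joints"])
S=np.array([510.5,-189.5]);x=np.array([np.cos(np.radians(-25)),np.sin(np.radians(-25))])
print(to([*(S-140*x),230],np.radians(65)))
E
```

```text
[-0.366  0.229  1.572 -0.     1.342  0.137]
[array([109.6,  36.8, -58.2]), 'roll', np.float64(1.504), 'alt', np.float64(-1.637)]
```

```bash
python3 -m crank '[{"dp":[15,10,-8],"roll":0.12,"gripper":255},{"dp":[30,15,-16],"roll":0.24,"gripper":255},{"dp":[45,20,-24],"roll":0.36,"gripper":255},{"dp":[60,25,-32],"roll":0.48,"gripper":255},{"dp":[75,30,-40],"roll":0.6,"gripper":255},{"dp":[90,36,-48],"roll":0.72,"gripper":255},{"dp":[105,36,-56],"roll":0.84,"gripper":255},{"dp":[110,36,-58],"roll":0.96,"gripper":255},{"dp":[110,36,-58],"roll":1.08,"gripper":255},{"dp":[110,36,-58],"roll":1.2,"gripper":255}]' 20
python3 -m crank '[{"dp":[0,0,0],"roll":0.12,"gripper":255},{"dp":[0,0,0],"roll":0.24,"gripper":255},{"dp":[0,0,0],"roll":0.304,"gripper":255},{"dp":[0,0,0],"roll":0.304,"gripper":255}]' 20
python3 - <<'E'
from h import *
a=eyes.capture("wrist");save(a,"w9.png");R,p=axes();print(p,R,ctrl.sense()["joints"])
for m in models.spot_point(a,"narrow_seat")[:3]: print(m["centre"],m["confidence"],onz(a,m["centre"],85))
for m in models.spot_point(a,"narrow_stand")[:3]: print(m["centre"],m["confidence"],onz(a,m["centre"],0))
for m in models.spot_point(a,"burnisher")[:3]: print(m["centre"],m["confidence"])
E
```

```text
time_s: 17.2
eef_pos: [383.4, -131.1, 231.2]
ee_rot: [-0.049, 0.049, 0.705, -0.705]
force: [-0.2, 0.7, -0.7]
grip_width: 0.252
time_s: 17.53
eef_pos: [383.7, -130.8, 231.1]
ee_rot: [-0.154, 0.154, 0.69, -0.69]
force: [0.3, 0.2, -0.7]
grip_width: 0.253
[ 383.699 -130.782  231.152] [[-0.907 -0.    -0.421]
 [ 0.421  0.    -0.907]
 [ 0.    -1.    -0.   ]] [-0.62   0.067  1.859  0.     1.216  1.386]
[328.3, 3.8] 0.69 [ 510.907 -189.597   85.   ]
[329.5, 32.1] 0.92 [ 511.749 -190.889    0.   ]
[329.0, 139.9] 0.62
```

View pics/w9.png

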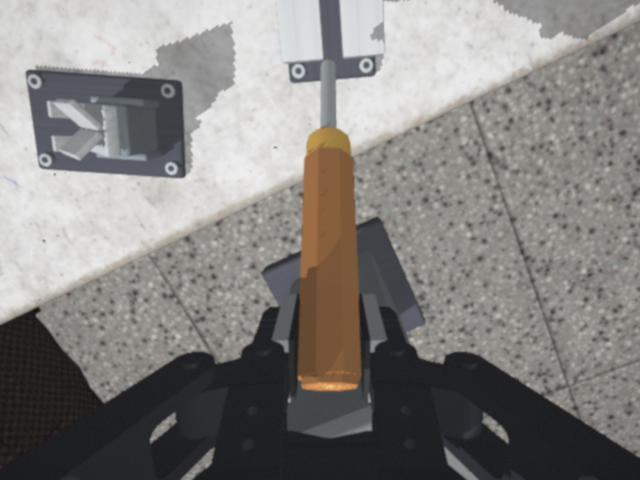

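```bash
python3 - <<'E'
from h import *
a=eyes.capture("wrist");g=a["color"].astype(int).sum(2)
for r in(5,20,35,50): 
  print(r,list(g[r,270:392:4]))
an=lambda u,v,z:(lambda d:(np.degrees(np.arctan2(d[1],d[0])),np.linalg.norm(d)))(onz(a,v,z)-onz(a,u,z))
print(an((334,59),(328.5,1),85),an((298,71),(366,65),8),an((281,62),(384,55),85),onz(a,(334,57),85))
R,p=axes();print("tool shoulder, axis pts in tool frame", R.T@(onz(a,(329,130),p[2]-6.5-65.5)-p),R.T@(onz(a,(329,62),p[2]-6.5-105)-p))
E
```

```text
5 [np.int64(667), np.int64(661), np.int64(650), np.int64(655), np.int64(649), np.int64(649), np.int64(638), np.int64(647), np.int64(655), np.int64(656), np.int64(653), np.int64(645), np.int64(644), np.int64(286), np.int64(279), np.int64(284), np.int64(288), np.int64(285), np.int64(647), np.int64(656), np.int64(649), np.int64(652), np.int64(634), np.int64(647), np.int64(653), np.int64(657), np.int64(652), np.int64(642), np.int64(642), np.int64(683), np.int64(688)]
20 [np.int64(668), np.int64(660), np.int64(651), np.int64(662), np.int64(657), np.int64(653), np.int64(646), np.int64(650), np.int64(658), np.int64(661), np.int64(662), np.int64(649), np.int64(655), np.int64(323), np.int64(286), np.int64(285), np.int64(291), np.int64(288), np.int64(595), np.int64(661), np.int64(656), np.int64(654), np.int64(640), np.int64(650), np.int64(659), np.int64(662), np.int64(656), np.int64(646), np.int64(646), np.int64(676), np.int64(681)]
35 [np.int64(674), np.int64(678), np.int64(660), np.int64(667), np.int64(662), np.int64(657), np.int64(656), np.int64(647), np.int64(660), np.int64(666), np.int64(
[... 392 characters left out ...]
4(659), np.int64(656), np.int64(646), np.int64(659), np.int64(669), np.int64(666), np.int64(662), np.int64(653), np.int64(595), np.int64(292), np.int64(287), np.int64(291), np.int64(292), np.int64(377), np.int64(672), np.int64(667), np.int64(659), np.int64(654), np.int64(653), np.int64(662), np.int64(667), np.int64(665), np.int64(656), np.int64(652), np.int64(605), np.int64(649)]
(np.float64(-18.69455057231164), np.float64(31.930559913793232)) (np.float64(-110.14450242078719), np.float64(54.72670924071218)) (np.float64(-111.23446396841204), np.float64(63.899062238514595)) [ 483.325 -180.095   85.   ]
tool shoulder, axis pts in tool frame [-69.011  71.994  -0.284] [-103.637  111.491   -0.348]
```

```bash
cat > st.py <<'E'
from h import *
import sys
e=np.array([np.cos(np.radians(-21)),np.sin(np.radians(-21))]);n=np.array([-e[1],e[0]]);S=np.array([511.2,-190.4])
def st(gx,gz):
    return to([*(S+gx*e-0.3*n*0),gz+6.5],np.radians(69))
R,p=axes();d=p[:2]-S;print("gx",d@e,"lat",d@n,"gz",p[2]-6.5,"force",ctrl.sense()["force"])
for i in range(1,len(sys.argv),2): print(st(float(sys.argv[i]),float(sys.argv[i+1])))
E
python3 st.py -150 210 -150 161
```

```text
gx -140.3522244225862 lat 9.924229889964302 gz 224.75569794532345 force [-0.17  -0.418 -0.942]
[array([ 8.9, 14.8, 10.6]), 'roll', np.float64(-0.068), 'alt', np.float64(3.073)]
[array([ 8.9, 63.8, 10.6]), 'roll', np.float64(-0.068), 'alt', np.float64(3.073)]
```

```bash
python3 -m crank '[{"dp":[9,5,5],"roll":-0.03,"gripper":255},{"dp":[9,15,10.9],"roll":-0.068,"gripper":255},{"dp":[9,35,10.9],"roll":-0.068,"gripper":255},{"dp":[9,55,10.9],"roll":-0.068,"gripper":255},{"dp":[9,64,10.9],"roll":-0.068,"gripper":255},{"dp":[9,64,10.9],"roll":-0.068,"gripper":255},{"dp":[9,64,10.9],"roll":-0.068,"gripper":255}]' 20
python3 - <<'E'
from h import *
a=eyes.capture("wrist");R,p=axes();g=a["color"].astype(int)
S=np.array([511.2,-190.4]);e=np.array([np.cos(np.radians(-21)),np.sin(np.radians(-21))])
print([(k,np.round(proj(a,[*(S+k*e),85]))) for k in(-30,0,6)])
for m in models.spot_point(a,"burnisher")[:1]+models.spot_point(a,"narrow_seat")[:2]: print(m["centre"],m["confidence"],onz(a,m["centre"],85))
for r in range(5,100,15): print(r,g[r,250:420:5].sum(1))
E
python3 st.py -110 161 -84 161
```

```text
time_s: 18.37
eef_pos: [371.0, -137.0, 167.4]
ee_rot: [-0.129, 0.129, 0.695, -0.695]
force: [-0.2, 0.1, -0.0]
grip_width: 0.246
[(-30, array([329.,  14.])), (0, array([329., -63.])), (6, array([329., -80.]))]
[326.7, 141.9] 0.72 [ 430.413 -158.29    85.   ]
5 [678 681 661 667 658 655 646 657 661 669 668 659 654 489 290 286 287 287
 291 670 668 660 659 645 659 664 665 663 651 651 612 679 673 692]
20 [678 668 675 655 657 348 299 298 298 299 305 294 298 291 292 289 288 295
 296 297 294 297 297 291 293 292 279 446 492 662 613 462 472 461]
35 [667 662 662 670 658 455 562 482 605 279 300 296 289 295 293 293 295 298
 297 300 297 298 296 550 464 530 317 460 503 660 663 678 681 663]
50 [671 652 630 658 654 530 288 323 297 295 299 291 289 291 292 295 290 295
 293 292 295 295 298 295 299 293 260 661 692 682 671 663 662 668]
65 [678 659 662 643 653 626 654 665 659 667 674 651 654 658 606 443 376 550
 654 649 672 669 673 687 689 678 693 690 663 652 668 676 668 687]
80 [680 675 663 659 664 672 682 663 650 649 656 660 675 679 633 448 383 478
 668 667 689 701 696 699 702 692 702 702 686 681 696 702 702 695]
95 [699 697 691 692 656 666 662 669 654 654 688 667 657 666 576 453 378 457
 674 696 698 702 701 693 691 702 699 704 697 695 701 696 663 672]
gx -149.61514835481412 lat -0.43258540372024873 gz 161.6003745757261 force [ 0.53   0.231 -1.082]
[array([-39.6,   0.7,  -0.5]), 'roll', np.float64(-0.001), 'alt', np.float64(3.14)]
[array([-65.6,   0.7,  -0.5]), 'roll', np.float64(-0.001), 'alt', np.float64(3.14)]
```

```bash
python3 -m crank '[{"dp":[-15,0.7,-0.4],"roll":0,"gripper":255},{"dp":[-30,0.7,-0.4],"roll":0,"gripper":255},{"dp":[-45,0.7,-0.4],"roll":0,"gripper":255},{"dp":[-56,0.7,-0.4],"roll":0,"gripper":255},{"dp":[-64,0.7,-0.4],"roll":0,"gripper":255},{"dp":[-64,0.7,-0.4],"roll":0,"gripper":255},{"dp":[-64,0.7,-0.4],"roll":0,"gripper":255}]' 20
python3 st.py -70 168 -55 174 -40 178 -26 181 -10 182 2 182
python3 - <<'E'
from h import *
a=eyes.capture("wrist")
for m in models.spot_point(a,"burnisher")[:1]+models.spot_point(a,"narrow_seat")[:2]: print(m["centre"],m["confidence"],onz(a,m["centre"],85))
E
```

```text
time_s: 19.1
eef_pos: [430.7, -159.5, 166.7]
ee_rot: [-0.129, 0.129, 0.695, -0.695]
force: [-0.2, 0.5, -0.9]
grip_width: 0.252
gx -86.2364168326186 lat 0.004179324968698933 gz 160.21945012928825 force [-0.159  0.471 -0.926]
[array([-16.2,  -7.8,  -0. ]), 'roll', np.float64(-0.001), 'alt', np.float64(3.14)]
[array([-31.2, -13.8,  -0. ]), 'roll', np.float64(-0.001), 'alt', np.float64(3.14)]
[array([-46.2, -17.8,  -0.1]), 'roll', np.float64(-0.001), 'alt', np.float64(3.14)]
[array([-60.2, -20.8,  -0.1]), 'roll', np.float64(-0.001), 'alt', np.float64(3.14)]
[array([-76.2, -21.8,  -0.1]), 'roll', np.float64(-0.001), 'alt', np.float64(3.14)]
[array([-88.2, -21.8,  -0.1]), 'roll', np.float64(-0.001), 'alt', np.float64(3.14)]
[327.9, 140.1] 0.63 [ 490.727 -181.742   85.   ]
[328.5, 89.7] 0.92 [ 512.535 -190.439   85.   ]
```

```bash
python3 -m crank '[{"dp":[-8,-4,0],"roll":0,"gripper":255},{"dp":[-16,-8,0],"roll":0,"gripper":255},{"dp":[-24,-11,0],"roll":0,"gripper":255},{"dp":[-31,-14,0],"roll":0,"gripper":255},{"dp":[-39,-16,0],"roll":0,"gripper":255},{"dp":[-46,-18,0],"roll":0,"gripper":255},{"dp":[-46,-18,0],"roll":0,"gripper":255}]' 20
python3 - <<'E'
from h import *
a=eyes.capture("wrist");R,p=axes();u=np.array([R[0,0],R[1,0],0])
for m in models.spot_point(a,"burnisher")[:1]: print(m["centre"],m["confidence"])
print(models.spot_in(a,"burnisher")[:1])
for t in(45,55,65,75,90):
    d=u*np.cos(np.radians(t))+np.array([0,0,1])*np.sin(np.radians(t));G=p-[0,0,6.5];print("  ",t,np.round(proj(a,G-d*92.6)),np.round(proj(a,G+d*17)))
E
python3 st.py -26 181 -10 182 2 182
```

```text
time_s: 19.83
eef_pos: [474.3, -176.4, 184.8]
ee_rot: [0.129, -0.13, -0.695, 0.695]
force: [0.1, 0.9, -0.1]
grip_width: 0.249
[331.0, 194.5] 0.93
[{'extent': [331.0, 287.1, 71.3, 225.9], 'confidence': 0.92}]
   45 [329. 139.] [329. 381.]
   55 [329. 163.] [329. 379.]
   65 [329. 188.] [329. 375.]
   75 [329. 213.] [329. 370.]
   90 [329. 252.] [329. 359.]
gx -40.13577365144084 lat -0.11336414549899271 gz 178.0560607111824 force [ 0.529 -0.327 -1.79 ]
[array([-14.1,  -2.9,  -0.1]), 'roll', np.float64(-0.002), 'alt', np.float64(3.14)]
[array([-30.1,  -3.9,  -0.2]), 'roll', np.float64(-0.002), 'alt', np.float64(3.14)]
[array([-42.1,  -3.9,  -0.2]), 'roll', np.float64(-0.002), 'alt', np.float64(3.14)]
```

```bash
python3 -m crank '[{"dp":[-8,-2,0],"roll":0,"gripper":255},{"dp":[-15,-3,0],"roll":0,"gripper":255},{"dp":[-22,-4,0],"roll":0,"gripper":255},{"dp":[-29,-4.5,0],"roll":0,"gripper":255},{"dp":[-36,-4.5,0],"roll":0,"gripper":255},{"dp":[-42,-4.5,0],"roll":0,"gripper":255},{"dp":[-42,-4.5,0],"roll":0,"gripper":255},{"dp":[-42,-4.5,0],"roll":0,"gripper":255}]' 20
cat > v.py <<'E'
from h import *
S=np.array([511.2,-190.4]);e=np.array([np.cos(np.radians(-21)),np.sin(np.radians(-21))])
R,p=axes();u=np.array([R[0,0],R[1,0],0]);b=eyes.capture("side");a=eyes.capture("wrist");c=eyes.capture("scene")
for i in(a,b,c):
  print([(m["centre"],round(m["confidence"],2)) for m in models.spot_point(i,"burnisher")[:1]],[m["extent"] for m in models.spot_in(i,"burnisher")[:1]])
  for t in(80,90,100):
    d=u*np.cos(np.radians(t))+np.array([0,0,1])*np.sin(np.radians(t));G=np.array([*S,178.])+0*p;print("  ",t,np.round(proj(i,G-d*92.6)),np.round(proj(i,G+d*17)),np.round(proj(i,G-d*149.6)))
E
python3 v.py; python3 st.py 0 182 2 178
```

```text
time_s: 20.65
eef_pos: [513.3, -191.4, 188.9]
ee_rot: [0.129, -0.13, -0.695, 0.695]
force: [1.0, -0.7, -1.4]
grip_width: 0.256
[([330.7, 255.9], 0.72)] [[330.2, 321.6, 70.7, 170.5]]
   80 [329. 227.] [329. 364.] [329. 194.]
   90 [329. 253.] [329. 356.] [329. 228.]
   100 [329. 279.] [329. 348.] [329. 263.]
[([391.0, 192.4], 0.57)] [[392.5, 181.3, 16.0, 64.7]]
   80 [383. 191.] [395. 154.] [378. 209.]
   90 [388. 195.] [394. 154.] [386. 215.]
   100 [394. 198.] [393. 153.] [394. 219.]
[([181.5, 287.9], 0.33)] [[181.6, 280.1, 13.9, 20.2]]
   80 [395. 230.] [404. 195.] [391. 247.]
   90 [398. 235.] [403. 194.] [395. 254.]
   100 [400. 238.] [403. 193.] [399. 260.]
gx 1.9208335661992886 lat -0.19741582023780185 gz 182.64158454783507 force [ 0.26  -0.498 -1.001]
[array([ 1.9,  0.6, -0.2]), 'roll', np.float64(-0.002), 'alt', np.float64(3.14)]
[array([-0.1,  4.6, -0.2]), 'roll', np.float64(-0.002), 'alt', np.float64(3.14)]
```

```bash
python3 -m crank '[{"dp":[1,1,0],"roll":0,"gripper":255},{"dp":[1,2,0],"roll":0,"gripper":255},{"dp":[1,3,0],"roll":0,"gripper":255},{"dp":[1,3,0],"roll":0,"gripper":255}]' 20
python3 -m crank '[{"dp":[0,1,0],"roll":0,"gripper":255},{"dp":[0,1,0],"roll":0,"gripper":255},{"dp":[0,1,0],"roll":0,"gripper":255}]' 20
python3 -m crank '[{"dp":[0,1,0],"roll":0,"gripper":255},{"dp":[0,1,0],"roll":0,"gripper":255},{"dp":[0,1,0],"roll":0,"gripper":255}]' 20
python3 -m crank '[{"dp":[0,1,0],"roll":0,"gripper":255},{"dp":[0,1,0],"roll":0,"gripper":255},{"dp":[0,1,0],"roll":0,"gripper":255}]' 20
```

```text
time_s: 21.43
eef_pos: [511.9, -190.9, 185.8]
ee_rot: [-0.13, 0.129, 0.695, -0.695]
force: [0.0, 0.1, -1.0]
grip_width: 0.252
time_s: 21.68
eef_pos: [512.0, -190.9, 185.0]
ee_rot: [-0.129, 0.129, 0.695, -0.695]
force: [-1.3, 0.8, -1.8]
grip_width: 0.249
time_s: 21.93
eef_pos: [512.1, -191.0, 184.2]
ee_rot: [0.129, -0.13, -0.695, 0.695]
force: [0.3, -0.0, -0.7]
grip_width: 0.254
time_s: 22.18
eef_pos: [512.2, -191.0, 184.0]
ee_rot: [0.129, -0.13, -0.695, 0.695]
force: [-0.8, 0.6, 5.7]
grip_width: 0.253
```

```bash
python3 -m crank '[{"dp":[0,0.5,0],"roll":0,"gripper":255},{"dp":[0,0.5,0],"roll":0,"gripper":255},{"dp":[0,0.5,0],"roll":0,"gripper":195},{"dp":[0,0.5,0],"roll":0,"gripper":191},{"dp":[0,0.5,0],"roll":0,"gripper":189},{"dp":[0,0.5,0],"roll":0,"gripper":187},{"dp":[0,0.5,0],"roll":0,"gripper":185},{"dp":[0,0.5,0],"roll":0,"gripper":182},{"dp":[0,0.5,0],"roll":0,"gripper":178},{"dp":[0,0.5,0],"roll":0,"gripper":174}]' 20
python3 v.py
```

```text
time_s: 23.02
eef_pos: [512.0, -190.9, 182.5]
ee_rot: [-0.13, 0.129, 0.695, -0.695]
force: [-0.1, 1.5, 0.0]
grip_width: 0.321
[([326.6, 254.8], 0.71)] [[331.8, 316.5, 67.1, 156.3]]
   80 [329. 228.] [329. 372.] [329. 193.]
   90 [329. 254.] [329. 364.] [329. 229.]
   100 [329. 281.] [329. 356.] [329. 264.]
[([337.4, 204.4], 0.26)] [[393.2, 184.3, 13.9, 64.5]]
   80 [383. 191.] [395. 154.] [378. 209.]
   90 [388. 195.] [394. 154.] [386. 215.]
   100 [394. 198.] [393. 153.] [394. 219.]
[] []
   80 [395. 230.] [404. 195.] [391. 247.]
   90 [398. 235.] [403. 194.] [395. 254.]
   100 [400. 238.] [403. 193.] [399. 260.]
```

```bash
python3 -m crank '[{"dp":[0,0,0],"roll":0,"gripper":150},{"dp":[0,0,0],"roll":0,"gripper":100},{"dp":[0,0,0],"roll":0,"gripper":40},{"dp":[0,0,0],"roll":0,"gripper":0},{"dp":[0,0,0],"roll":0,"gripper":0},{"dp":[0,-10,0],"roll":0,"gripper":0},{"dp":[0,-30,0],"roll":0,"gripper":0},{"dp":[0,-60,0],"roll":0,"gripper":0},{"dp":[0,-95,0],"roll":0,"gripper":0},{"dp":[0,-120,0],"roll":0,"gripper":0}]' 20
python3 -m crank '[{"dp":[20,0,0],"roll":0,"gripper":0},{"dp":[40,0,0],"roll":0,"gripper":0},{"dp":[60,0,0],"roll":0,"gripper":0},{"dp":[60,0,0],"roll":0,"gripper":0},{"dp":[60,0,0],"roll":0,"gripper":0}]' 20
python3 v.py
python3 - <<'E'
from h import *
a=eyes.capture("wrist");b=eyes.capture("side")
u=np.hstack([cv2.resize(a["color"],(480,360)),cv2.resize(b["color"][130:240,340:438],(320,360),interpolation=2)]);cv2.imwrite("pics/w10.png",u[:,:,::-1])
for n,z in(("oil_stone",0),("masking_tape",0),("loupe",0)):
  c=eyes.capture("scene")
  for i in (a,b,c):
    m=models.spot_point(i,n)[:1]
    if m: print(n,m[0]["confidence"],onz(i,m[0]["centre"],0),m[0]["centre"])
E
```

```text
time_s: 24.3
eef_pos: [512.1, -190.9, 306.3]
ee_rot: [0.128, -0.13, -0.695, 0.696]
force: [-0.6, -0.0, 0.6]
grip_width: 1.0
time_s: 24.72
eef_pos: [455.8, -169.2, 303.7]
ee_rot: [0.129, -0.13, -0.695, 0.695]
force: [-0.1, 0.4, 0.1]
grip_width: 1.0
[([324.5, 141.3], 0.57)] [[330.5, 146.0, 40.3, 42.8]]
   80 [329. 119.] [329. 153.] [329. 109.]
   90 [329. 140.] [329. 148.] [329. 137.]
   100 [329. 160.] [329. 142.] [329. 165.]
[([388.5, 192.3], 0.82)] [[393.4, 183.1, 11.1, 64.9]]
   80 [383. 191.] [395. 154.] [378. 209.]
   90 [388. 195.] [394. 154.] [386. 215.]
   100 [394. 198.] [393. 153.] [394. 219.]
[] []
   80 [395. 230.] [404. 195.] [391. 247.]
   90 [398. 235.] [403. 194.] [395. 254.]
   100 [400. 238.] [403. 193.] [399. 260.]
oil_stone 0.69 [691.916 -53.496   0.   ] [125.6, 5.0]
oil_stone 0.69 [682.415 -62.228  -0.   ] [294.8, 232.6]
masking_tape 0.6 [ 644.603 -207.134    0.   ] [336.6, 204.0]
masking_tape 0.68 [ 654.761 -211.268    0.   ] [362.6, 232.4]Traceback (most recent call last):
  File "<stdin>", line 7, in <module>
ValueError: only the last four pictures can be asked about
```

View pics/w10.png

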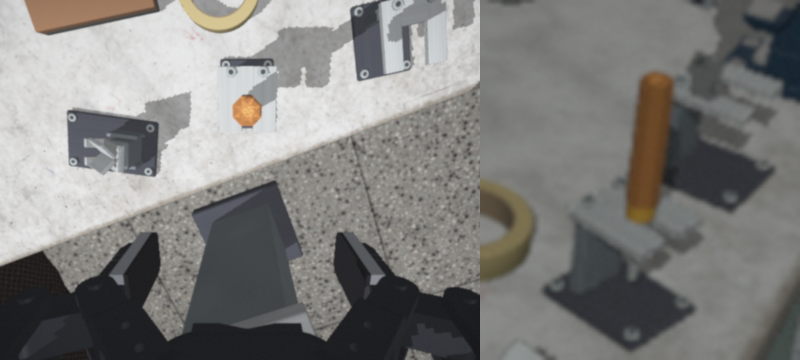

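The picture shows the burnisher upright in the narrow stand: butt at about (247,111) in the wrist view, ferrule on the plate at about (640,212) in the side view. The gripper is clear, so I'm handing in.

```bash
python3 -c "
from rig import ctrl
print(ctrl.finish_job())"
```

```text
the job is handed in; nothing more can be done
None
```

The burnisher now hangs upright, rod down, in the narrow-slotted stand, and the gripper is clear of it. I handed the job in at about 25 s.

- **Cradle:** On the first release the tool slid about 10 mm too far downhill and came to rest with its ferrule on the stop lugs. I gripped it again, moved it uphill and released it a second time. It then lay in the trough at the stop with its rod through the slot, within a few pixels of the expected pose in all three cameras, and I backed the open gripper away from it.
- **Stand:** I took it by the handle about 93 mm above the shoulder. I slid the tilted rod into the narrow slot, turned it upright against the slot's closed end, and lowered it until I felt contact at the expected height. After I let go, the wrist and side views showed it upright with its ferrule on the plate.
- **Checks that failed or were incomplete:**
    - The scene camera could not find the hanging tool in the last look.
    - The oil stone and tape roll were still at their starting places in the last look.
    - The loupe was not located again because that script stopped on an error; the arm did not work near it after the pick-up.

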